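# Take the rock out of a resin casting board

## Robot

A 6-joint arm with a two-finger parallel gripper is mounted at the origin on the work surface; the furniture and walls round the work are solid. World frame = base frame: x ahead of the robot, y to its left, z up, the work surface at z = 0. Lengths are in m, angles in rad, forces in N, time in s.
With the tool pointing down it reaches from about 0.25 to 0.725 m from the base axis. Payload 4 kg.
Tool frame: the origin (TCP) lies on the centre line of the jaws, within the pads' length; the fingertips stand 25 mm ahead of it and the grasp point (between the pads) lies 6 mm ahead of it; z points along the fingers, x is the direction in which the jaws open and shut, and the axes are right-handed (so a half turn about z gives the same grasp; the last joint's range is limited). The gripper opens to 85 mm and grips with 20 to 120 N. Pads are 22 mm wide; open, the fingers measure 114 mm over their backs; the gripper's body (76 mm by 85 mm) begins 54 mm behind the grasp point. The pads swing forward as they close: fully open they stand 13 mm farther back than shut.
Start: joints at [-1.18, 0.241, 0.005, 1.335, 0, 1.571], TCP at [0.19, -0.462, 0.256] pointing down, gripper open.
Joint ranges: [-2.72, 2.72], [-1.05, 1.87], [-1.09, 1.28], [-1.99, 2.15], [-1.42, 1.44], [-3.14, 3.14]. Speed limits (rad/s): [2.79, 2.79, 3.14, 3.14, 3.14, 3.14].

## Interface

Orientations are given as a unit quaternion [x, y, z, w].
In Python, from workcell import bot, imaging, order gives the robot as it stands.
- The arm moves only by the tool carry_out, never from a script. Its argument "moves" is a list of rows, each a list of 5 numbers: the shift along the tool's x, y, z scaled (see below), then the turn about the tool's z scaled (see below), then the opening, from -1 (shut) to 1 (fully open). In form: [[tx, ty, tz, roll, hand], ...]. A call has 1 to 20 rows; each row is the pose to reach, as a shift and turn from the pose commanded when the call began, along the tool's axes at that moment; what a row does not reach only later rows make up. The controller multiplies each number of a shift by 0.1 m and each number of a turn by 90 degrees. A row lasts 1/10 s, in which the tool goes at most 50 mm and 8.59 degrees, less where a joint would pass 70% of its speed; a pose out of reach is approached as far as the arm can. A call with a number of a shift or a turn outside -1 to 1 is refused whole. A call with a gripper value outside its range is refused whole. The fingers move at their own pace and stop on an object; the grip force is fixed at half the most. Time passes only in rows, so rows that repeat a pose let the fingers close. It gives the time, the measured TCP pose, the force and the opening at its end, in the units of the state.
- bot.get_obs(): the state, without advancing time (a new reading comes with each control period).
- imaging.camera(name): name is "scene" or "top" or "wrist"; returns the picture (480x640x3 uint8, red, green, blue); there is no depth.
- imaging.camera_model(name): a dict with "fovy" (degrees; the focal length in pixels is half the picture's height over the tangent of half this angle, whatever the lens; pixels are square), "cx", "cy" (the principal point, pixels), "eye" and "rotation" of the camera in the world. Camera axes: x right, y up, looking along -z (the intrinsics and any distortion apply to the point x, -y, -z); pixel columns grow to the right and rows downward; lengths in m; the calibration is good to about 2 mm. A picture is of the moment at which its call begins: read the wrist's pose just before it. camera_model takes no time and is no camera call; for the wrist camera it gives the pose at the moment of the call.
- order.job_done(): hands the job in, once; it reports no verdict.
The state is a dict: "clock": time; "joint_pos": joint angles; "joint_vel": joint speeds; "tau": joint torques, N m; "eef_pos": TCP position; "tool_rot": TCP orientation; "ft_force": force on the tool from outside, world axes, zero at the start; "ft_torque": the same for the moment, N m; "grip_width": finger opening in m.
Only numpy, scipy, OpenCV 4.12 (cv2) and the standard library are available. Lean on these libraries where they do the work, as an engineer would, in place of code of your own. Each camera call takes 0.05 s, during which the arm holds its last target.

## Task

One corner of the white casting board rocks: press down on its corners with the shut fingers, one after another, until you find the corner that gives, then press the orange shim lever beside that corner down flat and leave the other three levers up. Last, press firmly on that corner once more to prove that it no longer rocks, and take the hand away. Grip and lift nothing; the castings stay where they lie on the board, and the things around it stay where they are.

Things in the scene. Friction and masses are not known exactly. Their poses are not given: they have to be found in the camera images.
- base: grey metal base plate, 158 x 214 x 6 mm, fixed to the table; origin: centre of its underside, on the table; x away from the robot (turned up to 0.3 rad), y left. It carries rims and four lugs (37 mm high) that keep the board from sliding, and four cam-lever shims, two on its left and two on its right side, one beside each corner of the board
- board: loose white casting board, 160 (x) x 190 (y) x 8 mm, 0.4 to 0.8 kg, lying level on hidden feet, one of them worn short (any corner); origin: centre of its underside, 35 mm above the table (top face 43 mm); axes as the base's. In its middle a green bubble level, 30 mm across, 5 mm high. Three corners are firm (give under 1 mm). One rocks: above 1 to 2 N it sinks about 3.5 mm, then stops hard; let go, it comes back level
- corner_1 (a point): point on the board's top face at its far left corner, 20 mm in from both edges: a good place to press the corner
- corner_2 (a point): point on the board's top face at its far right corner, 20 mm in from both edges: a good place to press the corner
- corner_3 (a point): point on the board's top face at its near left corner, 20 mm in from both edges: a good place to press the corner
- corner_4 (a point): point on the board's top face at its near right corner, 20 mm in from both edges: a good place to press the corner
- shim_1_lever (a joint): orange lever of the shim at the far left corner, rad: 0 to 0.05 at the start (raised 0.55 to 0.6 above level), 0.6 flat (level, at its stop). It stays where it is left; 1 to 2.5 N on its end moves it. Flat, its steel cam stands 0.7 mm under the board's left edge and carries that corner when it is pressed, if its foot is the worn one; it cannot be pushed back so
- shim_1_tip (a point): tip of the far left lever, 60 mm from its pivot; the lever is 5 mm thick, 22 mm wide at the end, and points left, square to the board's left edge. Raised: tip 45 to 48 mm above the table and 45 to 47 mm out from the board's edge; flat: 14 mm (top face 16.5 mm) and 56 mm out. Shut fingers that come straight down over the raised tip, or a few mm short of it, take it all the way
- shim_2_lever (a joint): orange lever of the shim at the far right corner, rad: 0 to 0.05 at the start (raised 0.55 to 0.6 above level), 0.6 flat (level, at its stop). It stays where it is left; 1 to 2.5 N on its end moves it. Flat, its steel cam stands 0.7 mm under the board's right edge and carries that corner when it is pressed, if its foot is the worn one; it cannot be pushed back so
- shim_2_tip (a point): tip of the far right lever, 60 mm from its pivot; the lever is 5 mm thick, 22 mm wide at the end, and points right, square to the board's right edge. Raised: tip 45 to 48 mm above the table and 45 to 47 mm out from the board's edge; flat: 14 mm (top face 16.5 mm) and 56 mm out. Shut fingers that come straight down over the raised tip, or a few mm short of it, take it all the way
- shim_3_lever (a joint): orange lever of the shim at the near left corner, rad: 0 to 0.05 at the start (raised 0.55 to 0.6 above level), 0.6 flat (level, at its stop). It stays where it is left; 1 to 2.5 N on its end moves it. Flat, its steel cam stands 0.7 mm under the board's left edge and carries that corner when it is pressed, if its foot is the worn one; it cannot be pushed back so
- shim_3_tip (a point): tip of the near left lever, 60 mm from its pivot; the lever is 5 mm thick, 22 mm wide at the end, and points left, square to the board's left edge. Raised: tip 45 to 48 mm above the table and 45 to 47 mm out from the board's edge; flat: 14 mm (top face 16.5 mm) and 56 mm out. Shut fingers that come straight down over the raised tip, or a few mm short of it, take it all the way
- shim_4_lever (a joint): orange lever of the shim at the near right corner, rad: 0 to 0.05 at the start (raised 0.55 to 0.6 above level), 0.6 flat (level, at its stop). It stays where it is left; 1 to 2.5 N on its end moves it. Flat, its steel cam stands 0.7 mm under the board's right edge and carries that corner when it is pressed, if its foot is the worn one; it cannot be pushed back so
- shim_4_tip (a point): tip of the near right lever, 60 mm from its pivot; the lever is 5 mm thick, 22 mm wide at the end, and points right, square to the board's right edge. Raised: tip 45 to 48 mm above the table and 45 to 47 mm out from the board's edge; flat: 14 mm (top face 16.5 mm) and 56 mm out. Shut fingers that come straight down over the raised tip, or a few mm short of it, take it all the way
- letter_m: purple resin casting in the shape of a letter M, 41 x 48 x 7 mm, lying loose on the left half of the board; origin: centre of its underside
- letter_k: turquoise resin casting in the shape of a letter K, 41 x 39 x 7 mm, lying loose on the right half of the board; origin: centre of its underside
- vial_violet: vial of violet powder with a white cap, 38 mm across, 62 mm tall, loose, to the right of the board; origin: centre of its underside
- tint_jar: small brown jar with a black cap, 33 mm across, 40 mm tall, loose, to the right of the board; origin: centre of its underside
- masking_tape: roll of masking tape lying flat, 96 mm across, 25 mm high, loose, to the left of the board; origin: centre of its underside
There are look-alikes about, which are no part of the job. Of the things shaped like the letter_m, the purple one is meant.

How it is judged:
By the outcome, as a careful person would: the job done as asked, in the order asked, and still so for the second after the job is handed in, with the robot touching nothing.
It also fails if it takes over 58 s, if anything falls off the work surface, if the arm or the gripper's body presses on something with over 40 N, if the wrist force passes 120 N, or if a joint passes its speed limit or range.

## Working session

There is one attempt and no reset: what is moved stays moved. The work goes in short steps, Python scripts to look and compute and a tool call to move; the robot and the scene stay as the last step left them, time stands still between calls to the robot, and variables do not carry over. Pictures are saved under pics/ and viewed, and the job is handed in when it is done.

Besides the shell and the picture viewer there is one more tool, called after "Call:" in YAML: its name, and indented under it one key for each argument. carry_out: Moves the arm, as the interface text tells. Its arguments: {"type":"object","properties":{"moves":{"type":"array","items":{"type":"array","items":{"type":"number","minimum":-1,"maximum":1}}}},"required":["moves"]}

```bash
mkdir -p pics; ls
python3 - <<'E'
from workcell import bot, imaging, order
import cv2
o=bot.get_obs()
for k in o: print(k,o[k])
for n in ("scene","top","wrist"):
    im=imaging.camera(n); cv2.imwrite(f"pics/{n}0.png",im[:,:,::-1]); print(n,imaging.camera_model(n))
E
```

```text
pics
clock 0.0
joint_pos [-1.18000984e+00  2.41451245e-01  3.71070245e-03  1.33517830e+00
 -1.64898110e-05  1.57079640e+00]
joint_vel [ 0.00075236 -0.00016922 -0.00206299  0.00133531 -0.00071846  0.00077798]
tau [-8.48337222e-04 -3.72320294e+01  2.52407026e+01  1.71666738e-02
 -1.63079435e-04  7.45698223e-07]
eef_pos [ 0.1902336  -0.46177257  0.25538862]
tool_rot [ 8.30937460e-01 -5.56364819e-01 -8.86427669e-04 -5.83596518e-04]
ft_force [-0.24451738  0.32078935 -0.51700013]
ft_torque [-0.01995785  0.01363206 -0.04388216]
grip_width 0.08527764190091863
scene {'fovy': 50.92884157766369, 'cx': 316.3006851580167, 'cy': 240.40672042023314, 'eye': array([ 0.11847745, -0.74415   ,  0.94845111]), 'rotation': array([ 0.33223716, -0.110415  , -0.27360699,  0.8958606 ])}
top {'fovy': 54.62176829922913, 'cx': 321.09057913151025, 'cy': 234.0376531016542, 'eye': array([ 0.41339246, -0.08656156,  0.89115462]), 'rotation': array([ 0.05823046, -0.05833645, -0.69484956,  0.71441596])}
wrist {'fovy': 58.33858464803651, 'cx': 319.81907351360724, 'cy': 234.07468776794573, 'eye': array([ 0.26225073, -0.43316609,  0.37330748]), 'rotation': array([-0.12469163,  0.08488938, -0.54984983,  0.82152964])}
```

View pics/top0.png

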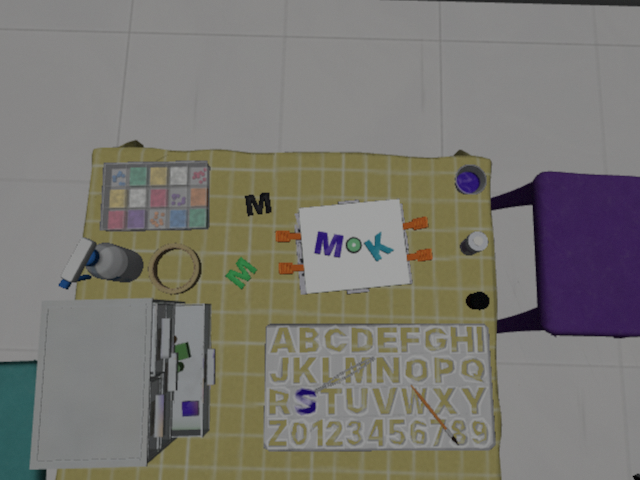

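View pics/scene0.png

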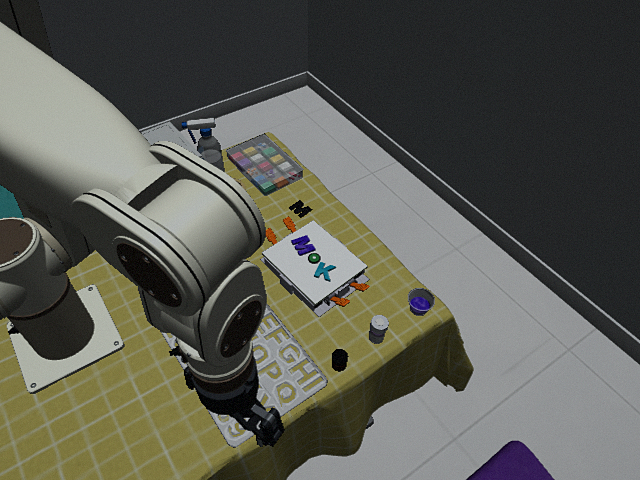

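```bash
cat > h.py <<'E'
import numpy as np, cv2
from scipy.spatial.transform import Rotation as R
from workcell import bot, imaging, order
def ray(m,u,v):
    f=240/np.tan(np.radians(m['fovy'])/2)
    d=np.array([(u-m['cx'])/f,-(v-m['cy'])/f,-1.0])
    return m['eye'],R.from_quat(m['rotation']).apply(d)
def onz(m,u,v,z):
    e,d=ray(m,u,v); return e+d*(z-e[2])/d[2]
def proj(m,p):
    f=240/np.tan(np.radians(m['fovy'])/2)
    c=R.from_quat(m['rotation']).inv().apply(np.asarray(p)-m['eye'])
    return m['cx']+f*c[0]/-c[2], m['cy']-f*c[1]/-c[2]
E
python3 - <<'E'
from h import *
t=imaging.camera_model('top');s=imaging.camera_model('scene')
print({k:t[k] for k in t if k not in('eye','rotation')})
for n,u,v in [('tl',298,208),('tr',403,199),('br',411,285),('bl',304,293),('lev',354,245)]: print('top',n,onz(t,u,v,.043).round(4))
for n,u,v in [('lev',314,258),('left/near',264,257),('farleft',313,222),('farright',368,268),('nearright',317,303)]: print('scene',n,onz(s,u,v,.043).round(4))
print(proj(t,[0.19,-.462,.25]),proj(s,[0.19,-.462,.25]),proj(t,[0,0,0]))
im=imaging.camera('top')[150:330,230:510]; cv2.imwrite('pics/topc.png',cv2.resize(im,None,fx=2.8,fy=2.8,interpolation=cv2.INTER_CUBIC)[:,:,::-1])
im=imaging.camera('scene')[180:360,230:450]; cv2.imwrite('pics/scc.png',cv2.resize(im,None,fx=3,fy=3,interpolation=cv2.INTER_CUBIC)[:,:,::-1])
E
```

```text
{'fovy': 54.62176829922913, 'cx': 321.09057913151025, 'cy': 234.0376531016542}
top tl [ 0.6027 -0.0403  0.043 ]
top tr [ 0.6255 -0.2364  0.043 ]
top br [ 0.4653 -0.2507  0.043 ]
top bl [ 0.4455 -0.0568  0.043 ]
top lev [ 0.5359 -0.1459  0.043 ]
scene lev [ 0.5391 -0.1441  0.043 ]
scene left/near [ 0.4445 -0.0778  0.043 ]
scene farleft [ 0.6009 -0.0486  0.043 ]
scene farright [ 0.6251 -0.2363  0.043 ]
scene nearright [ 0.4747 -0.2505  0.043 ]
(np.float64(608.2462461696754), np.float64(496.48581775026497)) (np.float64(236.88178862907853), np.float64(419.4334175887895)) (np.float64(263.7539303073265), np.float64(550.0404804321264))
```

View pics/topc.png

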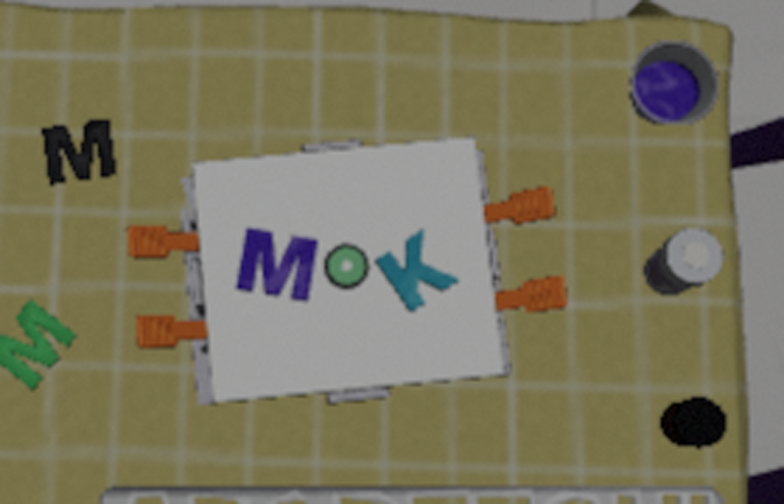

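View pics/scc.png

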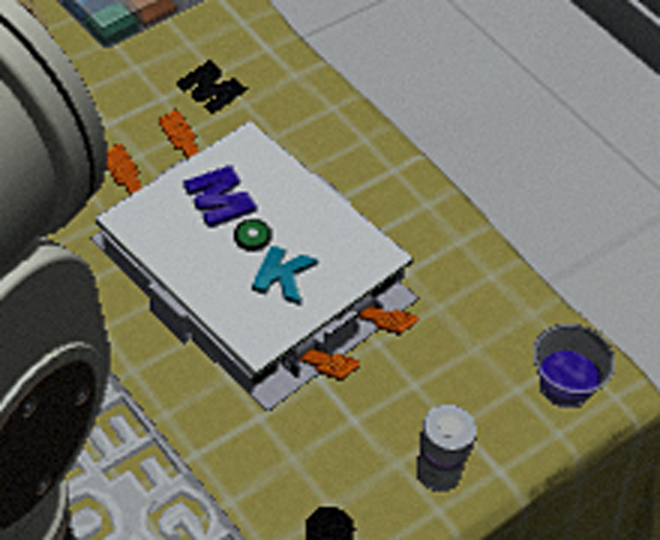

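View pics/wrist0.png

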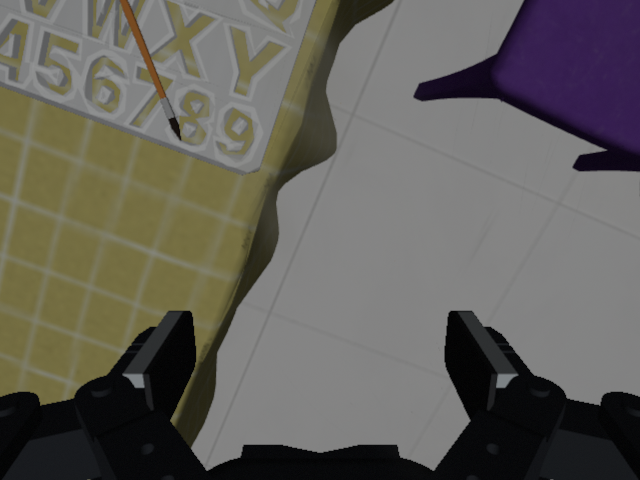

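```bash
cat > fit.py <<'E'
from h import *
for cam in ('top','scene'):
    m=imaging.camera_model(cam); im=imaging.camera(cam)
    hsv=cv2.cvtColor(im,cv2.COLOR_RGB2HSV)
    roi=np.zeros(im.shape[:2],np.uint8)
    if cam=='top': roi[190:305,288:420]=1
    else: roi[215:315,255:375]=1
    mk=((hsv[:,:,1]<40)&(hsv[:,:,2]>125)).astype(np.uint8)*roi
    mk=cv2.morphologyEx(mk,cv2.MORPH_OPEN,np.ones((3,3)))
    c=max(cv2.findContours(mk,cv2.RETR_EXTERNAL,cv2.CHAIN_APPROX_NONE)[0],key=cv2.contourArea)[:,0]
    w=np.array([onz(m,u,v,.043)[:2] for u,v in c],np.float32)
    print(cam,cv2.contourArea(c),cv2.minAreaRect(w))
    # levers
    mo=(((hsv[:,:,0]<12))&(hsv[:,:,1]>170)&(hsv[:,:,2]>120)).astype(np.uint8)
    for k in cv2.findContours(mo,cv2.RETR_EXTERNAL,cv2.CHAIN_APPROX_NONE)[0]:
        if cv2.contourArea(k)>40:
            (x,y),wh,a=cv2.minAreaRect(k); print(' lever',x,y,wh,onz(m,x,y,.035).round(3), cv2.boundingRect(k))
E
python3 fit.py
```

```text
top 8781.0 ((0.5366246104240417, -0.1410074532032013), (0.16247135400772095, 0.2047446072101593), 7.074840545654297)
 lever 295.5 267.5 (5.0, 13.0) [ 0.492 -0.039  0.035] (289, 265, 14, 6)
 lever 418.2499694824219 255.24996948242188 (10.18233871459961, 22.485998153686523) [ 0.521 -0.266  0.035] (407, 249, 23, 12)
 lever 288.5 235.5 (9.0, 23.0) [ 0.552 -0.024  0.035] (277, 231, 24, 10)
 lever 414.25 223.75 (9.805807113647461, 21.768890380859375) [ 0.58  -0.259  0.035] (404, 217, 22, 12)
scene 4325.0 ((0.5393593311309814, -0.1446390002965927), (0.162980318069458, 0.19100597500801086), 6.914935111999512)
```

Call:
carry_out:
  moves:
    - [-0.5, -0.5, 0, 0.09, -1]
    - [-1, -1, 0, 0.17, -1]
    - [-1, -1, 0, 0.17, -1]
    - [-1, -1, 0, 0.17, -1]
    - [-1, -1, 0, 0.17, -1]

```text
clock: 0.85
eef_pos: [0.2453, -0.3314, 0.2567]
tool_rot: [0.75, -0.661, 0.001, 0.0]
ft_force: [-0.4, -0.6, 0.4]
grip_width: 0.0126
```

```bash
cat > tgt.py <<'E'
import sys
from h import *
C=np.array([.538,-.145]);yaw=.121
bx=np.array([np.cos(yaw),np.sin(yaw)]);by=np.array([-bx[1],bx[0]])
P={'c1':(60,75),'c2':(60,-75),'c3':(-60,75),'c4':(-60,-75),'s1':(30,138),'s2':(30,-138),'s3':(-30,138),'s4':(-30,-138)}
def st(names):
    o=bot.get_obs(); T=R.from_quat(o['tool_rot']); p=np.array(o['eef_pos'])
    x=T.as_matrix()
    print('t',round(o['clock'],2),'tcp',p.round(4),'tip z',(p+.025*x[:,2])[2].round(4),'F',np.round(o['ft_force'],2),'w',round(o['grip_width'],4))
    d=bx@x[:2,0]; print('toolx in board',(bx@x[:2,0]).round(3),(by@x[:2,0]).round(3),'roll need deg',np.degrees(np.arctan2(bx@x[:2,0],-(by@x[:2,0]))).round(2), 'zaxis',x[:,2].round(4))
    for n in names:
        a,b=P[n]; w=C+bx*a/1000+by*b/1000
        v=T.inv().apply([*w,p[2]]-p); print(n,w.round(4),'tool shift mm',(v*1000).round(1))
if __name__=='__main__': st(sys.argv[1:])
E
python3 tgt.py c4
```

```text
t 0.85 tcp [ 0.2453 -0.3314  0.2567] tip z 0.2317 F [-0.36 -0.58  0.39] w 0.0126
toolx in board 0.005 -1.0 roll need deg 0.29 zaxis [ 5.0e-04 -1.3e-03 -1.0e+00]
c4 [ 0.4875 -0.2267] tool shift mm [ -73.4 -253.4   -0. ]
```

Call:
carry_out:
  moves:
    - [-0.3, -0.5, 0, 0, -1]
    - [-0.5, -1, 0, 0, -1]
    - [-0.5, -1, 0, 0, -1]

```text
clock: 1.15
eef_pos: [0.3408, -0.2696, 0.2564]
tool_rot: [0.75, -0.661, 0.001, -0.001]
ft_force: [-1.1, -0.4, 0.6]
grip_width: -0.0001
```

Call:
carry_out:
  moves:
    - [-0.1, -0.5, 0, 0, -1]
    - [-0.23, -1, 0, 0, -1]
    - [-0.23, -1, 0, 0, -1]

```text
clock: 1.45
eef_pos: [0.4386, -0.2344, 0.2555]
tool_rot: [0.751, -0.661, 0.001, -0.001]
ft_force: [-0.9, -0.3, 0.5]
grip_width: -0.0002
```

Call:
carry_out:
  moves:
    - [0, -0.5, 0.5, 0, -1]
    - [0, -0.53, 1, 0, -1]
    - [0, -0.53, 1, 0, -1]
    - [0, -0.53, 1, 0, -1]

```text
clock: 1.85
eef_pos: [0.4845, -0.2284, 0.1524]
tool_rot: [0.749, -0.662, -0.004, 0.001]
ft_force: [0.9, -0.4, -0.3]
grip_width: 0.0001
```

```bash
python3 tgt.py c4
python3 - <<'E'
from h import *
m=imaging.camera_model('wrist');im=imaging.camera('wrist');cv2.imwrite('pics/w1.png',im[:,:,::-1])
im=imaging.camera('scene'); cv2.imwrite('pics/s1.png',im[:,:,::-1])
E
```

```text
t 1.85 tcp [ 0.4845 -0.2284  0.1524] tip z 0.1274 F [ 0.88 -0.39 -0.27] w 0.0001
toolx in board 0.002 -1.0 roll need deg 0.09 zaxis [-0.0075  0.0029 -1.    ]
c4 [ 0.4875 -0.2267] tool shift mm [-1.4 -3.2 -0. ]
```

View pics/w1.png

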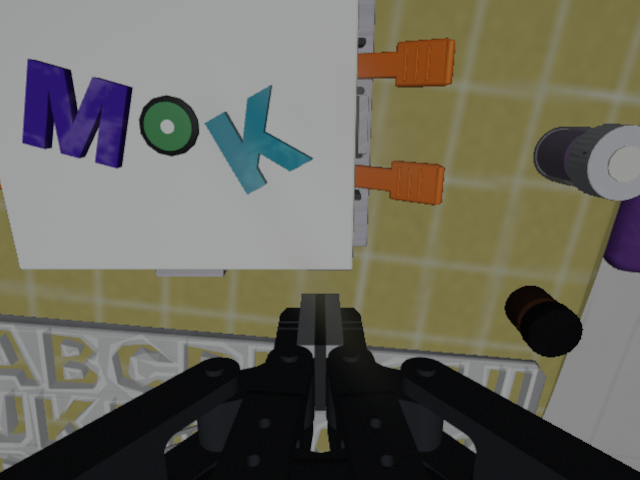

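View pics/s1.png

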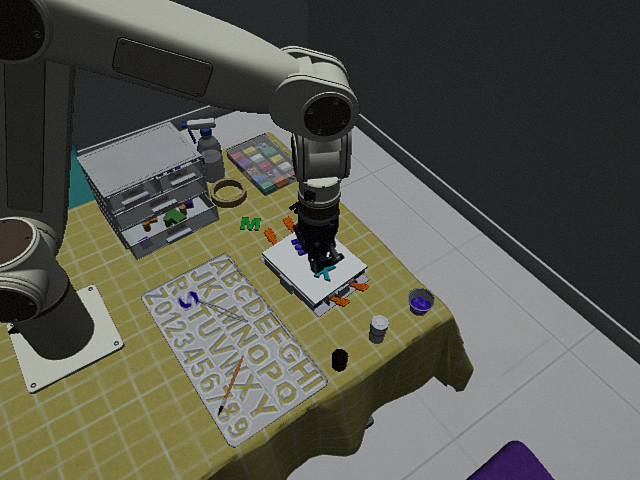

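Run:
```python
from h import *
import tgt
m=imaging.camera_model('wrist')
def b(p): d=p[:2]-tgt.C; return (np.array([tgt.bx@d,tgt.by@d])*1000).round(1)
for n,u,v,z in [('nr corner',353,268,.043),('right edge top',357,3,.043),('near edge left',23,268,.043),('lev',168,126,.048),('lev4 tip',443,184,.047),('lev2 tip',454,62,.047),('vial cap',627,163,.062),('jar cap',553,328,.04)]:
    p=onz(m,u,v,z); print(n,p.round(4),b(p))
```

```text
nr corner [ 0.4735 -0.2504  0.043 ] [-76.7 -96.8]
right edge top [ 0.6096 -0.2324  0.043 ] [ 60.5 -95.4]
near edge left [ 0.4502 -0.0612  0.043 ] [-77.   93.8]
lev [ 0.5411 -0.1446  0.048 ] [ 3.1 -0. ]
lev4 tip [ 0.5286 -0.2906  0.047 ] [ -26.9 -143.4]
lev2 tip [ 0.5889 -0.2834  0.047 ] [  33.8 -143.5]
vial cap [ 0.5522 -0.3735  0.062 ] [ -13.5 -228.5]
jar cap [ 0.4482 -0.378   0.04  ] [-117.3 -220.5]
```

```bash
sed -i 's/C=np.array.*;yaw/C=np.array([.540,-.1453]);yaw/' tgt.py; python3 tgt.py c4
```

```text
t 1.95 tcp [ 0.4863 -0.2294  0.1564] tip z 0.1314 F [0.23 0.01 0.38] w -0.0
toolx in board 0.001 -1.0 roll need deg 0.06 zaxis [-8.e-04 -2.e-04 -1.e+00]
c4 [ 0.4895 -0.227 ] tool shift mm [-2.  -3.4 -0. ]
```

Call:
carry_out:
  moves:
    - [-0.02, -0.05, 0.3, 0, -1]
    - [-0.02, -0.05, 0.6, 0, -1]
    - [-0.02, -0.05, 0.75, 0, -1]
    - [-0.02, -0.05, 0.75, 0, -1]
    - [-0.02, -0.05, 0.75, 0, -1]

```text
clock: 2.45
eef_pos: [0.4924, -0.2267, 0.0833]
tool_rot: [0.749, -0.662, 0.001, -0.0]
ft_force: [1.0, -0.3, 0.1]
grip_width: -0.0002
```

```bash
python3 tgt.py c4
```

```text
t 2.45 tcp [ 0.4924 -0.2267  0.0833] tip z 0.0583 F [ 0.95 -0.29  0.12] w -0.0002
toolx in board 0.002 -1.0 roll need deg 0.1 zaxis [ 0.0027 -0.0014 -1.    ]
c4 [ 0.4895 -0.227 ] tool shift mm [-0.   2.9 -0. ]
```

Call:
carry_out:
  moves:
    - [0, 0.02, 0.06, 0, -1]
    - [0, 0.02, 0.12, 0, -1]
    - [0, 0.02, 0.12, 0, -1]
    - [0, 0.02, 0.12, 0, -1]

```text
clock: 2.85
eef_pos: [0.4896, -0.2257, 0.0694]
tool_rot: [0.749, -0.662, 0.0, -0.0]
ft_force: [0.4, -0.4, 0.8]
grip_width: 0.0003
```

Call:
carry_out:
  moves:
    - [0, 0, 0.02, 0, -1]
    - [0, 0, 0.02, 0, -1]
    - [0, 0, 0.02, 0, -1]

```text
clock: 3.15
eef_pos: [0.49, -0.2259, 0.0681]
tool_rot: [0.75, -0.662, 0.001, -0.0]
ft_force: [-1.3, 0.3, 4.9]
grip_width: -0.0001
```

Call:
carry_out:
  moves:
    - [0, 0, 0.02, 0, -1]
    - [0, 0, 0.02, 0, -1]
    - [0, 0, 0.02, 0, -1]

```text
clock: 3.45
eef_pos: [0.4901, -0.2259, 0.068]
tool_rot: [0.75, -0.662, 0.001, -0.0]
ft_force: [-5.6, 3.1, 18.7]
grip_width: -0.0002
```

Call:
carry_out:
  moves:
    - [0, 0, -0.2, 0, -1]
    - [0, -0.2, -0.4, 0, -1]
    - [0, -0.6, -0.4, 0, -1]
    - [0, -1, -0.4, 0, -1]
    - [0, -1, -0.4, 0, -1]

```text
clock: 3.95
eef_pos: [0.5936, -0.2126, 0.1048]
tool_rot: [0.75, -0.661, 0.002, -0.001]
ft_force: [-0.2, 0.2, -0.2]
grip_width: -0.0001
```

Call:
carry_out:
  moves:
    - [0, -0.2, 0.1, 0, -1]
    - [0, -0.2, 0.25, 0, -1]
    - [0, -0.2, 0.3, 0, -1]
    - [0, -0.2, 0.3, 0, -1]

```text
clock: 4.35
eef_pos: [0.607, -0.2105, 0.0737]
tool_rot: [0.749, -0.662, -0.002, 0.001]
ft_force: [-0.4, 0.2, -0.1]
grip_width: 0.0002
```

```bash
python3 tgt.py c2
```

```text
t 4.35 tcp [ 0.607  -0.2105  0.0737] tip z 0.0487 F [-0.45  0.21 -0.08] w 0.0002
toolx in board 0.003 -1.0 roll need deg 0.15 zaxis [-0.0038  0.0012 -1.    ]
c2 [ 0.6086 -0.2125] tool shift mm [ 2.2 -1.4 -0. ]
```

Call:
carry_out:
  moves:
    - [0.01, 0, 0.03, 0, -1]
    - [0.01, 0, 0.04, 0, -1]
    - [0.01, 0, 0.04, 0, -1]

```text
clock: 4.65
eef_pos: [0.6088, -0.2122, 0.0718]
tool_rot: [0.749, -0.662, 0.0, -0.0]
ft_force: [0.9, -0.6, 0.2]
grip_width: 0.0001
```

Call:
carry_out:
  moves:
    - [0, 0, 0.02, 0, -1]
    - [0, 0, 0.02, 0, -1]
    - [0, 0, 0.02, 0, -1]

```text
clock: 4.95
eef_pos: [0.6088, -0.2119, 0.0694]
tool_rot: [0.749, -0.662, 0.0, -0.0]
ft_force: [-0.1, -0.6, 0.6]
grip_width: -0.0001
```

Call:
carry_out:
  moves:
    - [0, 0, 0.02, 0, -1]
    - [0, 0, 0.02, 0, -1]
    - [0, 0, 0.02, 0, -1]

```text
clock: 5.25
eef_pos: [0.6092, -0.212, 0.0681]
tool_rot: [0.749, -0.662, 0.001, -0.0]
ft_force: [-2.1, 0.7, 5.3]
grip_width: 0.0
```

Call:
carry_out:
  moves:
    - [0, 0, 0.02, 0, -1]
    - [0, 0, 0.02, 0, -1]
    - [0, 0, 0.02, 0, -1]

```text
clock: 5.55
eef_pos: [0.6092, -0.212, 0.0681]
tool_rot: [0.749, -0.662, 0.001, -0.0]
ft_force: [-4.8, 2.0, 13.9]
grip_width: -0.0
```

Call:
carry_out:
  moves:
    - [0, 0, -0.2, 0, -1]
    - [-0.2, 0, -0.4, 0, -1]
    - [-0.6, 0, -0.4, 0, -1]
    - [-1, 0, -0.4, 0, -1]
    - [-1, 0, -0.4, 0, -1]

```text
clock: 6.05
eef_pos: [0.5955, -0.1081, 0.105]
tool_rot: [0.751, -0.66, -0.001, -0.0]
ft_force: [-0.3, -1.2, -0.4]
grip_width: 0.0001
```

Call:
carry_out:
  moves:
    - [-0.4, 0, 0, 0, -1]
    - [-0.5, 0, 0.1, 0, -1]
    - [-0.5, 0, 0.3, 0, -1]
    - [-0.5, 0, 0.34, 0, -1]
    - [-0.5, 0, 0.34, 0, -1]

```text
clock: 6.55
eef_pos: [0.5893, -0.0636, 0.0699]
tool_rot: [0.749, -0.662, -0.001, 0.001]
ft_force: [0.2, 0.1, -0.2]
grip_width: 0.0
```

```bash
python3 tgt.py c1
```

```text
t 6.55 tcp [ 0.5893 -0.0636  0.0699] tip z 0.0449 F [ 0.22  0.11 -0.2 ] w 0.0
toolx in board 0.002 -1.0 roll need deg 0.12 zaxis [-0.003 -0.    -1.   ]
c1 [ 0.5905 -0.0636] tool shift mm [ 0.2 -1.2 -0. ]
```

Call:
carry_out:
  moves:
    - [0, 0, 0.02, 0, -1]
    - [0, 0, 0.02, 0, -1]
    - [0, 0, 0.02, 0, -1]

```text
clock: 6.85
eef_pos: [0.5908, -0.0636, 0.0699]
tool_rot: [0.749, -0.662, 0.001, -0.0]
ft_force: [0.0, 0.0, -0.3]
grip_width: 0.0001
```

Call:
carry_out:
  moves:
    - [0, 0, 0.02, 0, -1]
    - [0, 0, 0.02, 0, -1]
    - [0, 0, 0.02, 0, -1]

```text
clock: 7.15
eef_pos: [0.5906, -0.0632, 0.0676]
tool_rot: [0.749, -0.662, 0.0, -0.0]
ft_force: [-0.6, 0.1, 1.2]
grip_width: 0.0002
```

Call:
carry_out:
  moves:
    - [0, 0, 0.01, 0, -1]
    - [0, 0, 0.01, 0, -1]
    - [0, 0, 0.01, 0, -1]

```text
clock: 7.45
eef_pos: [0.5905, -0.0631, 0.0664]
tool_rot: [0.749, -0.662, 0.0, -0.0]
ft_force: [0.2, -0.3, 1.3]
grip_width: 0.0004
```

Call:
carry_out:
  moves:
    - [0, 0, 0.02, 0, -1]
    - [0, 0, 0.02, 0, -1]
    - [0, 0, 0.02, 0, -1]

```text
clock: 7.75
eef_pos: [0.5906, -0.063, 0.0652]
tool_rot: [0.749, -0.662, 0.0, -0.0]
ft_force: [-0.7, -0.2, 5.2]
grip_width: 0.0001
```

Call:
carry_out:
  moves:
    - [0, 0, 0.02, 0, -1]
    - [0, 0, 0.02, 0, -1]
    - [0, 0, 0.02, 0, -1]

```text
clock: 8.05
eef_pos: [0.5907, -0.0631, 0.065]
tool_rot: [0.749, -0.662, 0.001, -0.001]
ft_force: [-4.9, 1.0, 15.0]
grip_width: 0.0001
```

Call:
carry_out:
  moves:
    - [0, 0, -0.1, 0, -1]
    - [0, 0, -0.3, 0, -1]
    - [-0.3, 0.6, -0.7, 0, -1]
    - [-0.3, 0.9, -0.9, 0, -1]
    - [-0.3, 0.9, -0.9, 0, -1]
    - [-0.3, 0.9, -0.9, 0, -1]
    - [-0.3, 0.9, -0.9, 0, -1]

```text
clock: 8.75
eef_pos: [0.4982, -0.0445, 0.1522]
tool_rot: [0.749, -0.662, 0.001, -0.0]
ft_force: [0.4, -0.5, -0.5]
grip_width: -0.0
```

Run:
```python
from h import *
import tgt
tgt.st(['s1'])
m=imaging.camera_model('wrist');im=imaging.camera('wrist');cv2.imwrite('pics/w2.png',im[:,:,::-1])
hsv=cv2.cvtColor(im,cv2.COLOR_RGB2HSV)
mo=((hsv[:,:,0]<14)&(hsv[:,:,1]>170)&(hsv[:,:,2]>110)).astype(np.uint8)
for k in cv2.findContours(mo,cv2.RETR_EXTERNAL,cv2.CHAIN_APPROX_NONE)[0]:
    if cv2.contourArea(k)>200:
        k=k[:,0]; W=np.array([onz(m,u,v,.047)[:2] for u,v in k])-tgt.C
        B=np.c_[W@tgt.bx,W@tgt.by]*1000; i=B[:,1]>B[:,1].max()-8
        print(cv2.boundingRect(k),'ymax',B[:,1].max(),'end x range',B[i,0].min(),B[i,0].max())
```

```text
t 8.75 tcp [ 0.4982 -0.0445  0.1522] tip z 0.1272 F [ 0.4  -0.52 -0.52] w -0.0
toolx in board 0.003 -1.0 roll need deg 0.16 zaxis [ 1.4e-03 -1.0e-04 -1.0e+00]
s1 [ 0.5531 -0.0047] tool shift mm [-32.7 -59.4   0.1]
(253, 226, 81, 43) ymax 141.7040608680202 end x range -41.19944853637912 -20.2116978305426
(246, 118, 73, 43) ymax 142.56832924644587 end x range 18.600468588772966 39.05274599720163
```

View pics/w2.png

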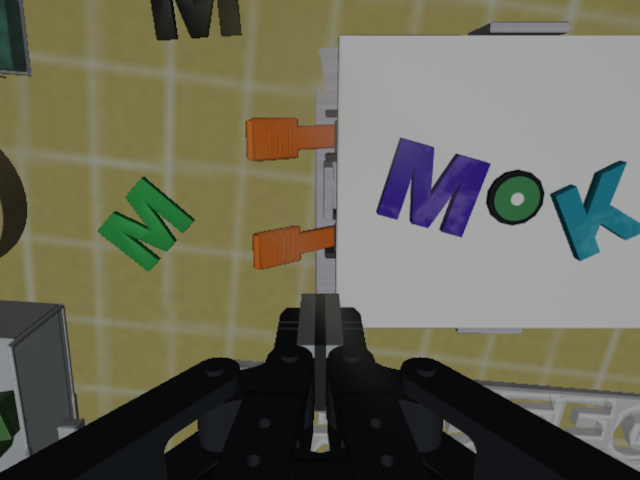

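Call:
carry_out:
  moves:
    - [-0.2, -0.35, 0, 0, -1]
    - [-0.33, -0.6, 0.1, 0, -1]
    - [-0.33, -0.6, 0.4, 0, -1]
    - [-0.33, -0.6, 0.7, 0, -1]
    - [-0.33, -0.6, 0.7, 0, -1]
    - [-0.33, -0.6, 0.7, 0, -1]

```text
clock: 9.4
eef_pos: [0.5525, -0.0043, 0.0809]
tool_rot: [0.749, -0.662, -0.001, 0.001]
ft_force: [0.1, 0.3, 0.2]
grip_width: 0.0002
```

```bash
python3 tgt.py s1
python3 - <<'E'
from h import *
im=imaging.camera('wrist');cv2.imwrite('pics/w3.png',im[:,:,::-1])
im=imaging.camera('top')[180:310,250:440]; cv2.imwrite('pics/t3.png',cv2.resize(im,None,fx=4,fy=4,interpolation=cv2.INTER_CUBIC)[:,:,::-1])
E
```

```text
t 9.4 tcp [ 0.5525 -0.0043  0.0809] tip z 0.0559 F [0.1  0.27 0.21] w 0.0002
toolx in board 0.003 -1.0 roll need deg 0.15 zaxis [-0.0032  0.     -1.    ]
s1 [ 0.5531 -0.0047] tool shift mm [ 0.4 -0.6 -0. ]
```

View pics/w3.png

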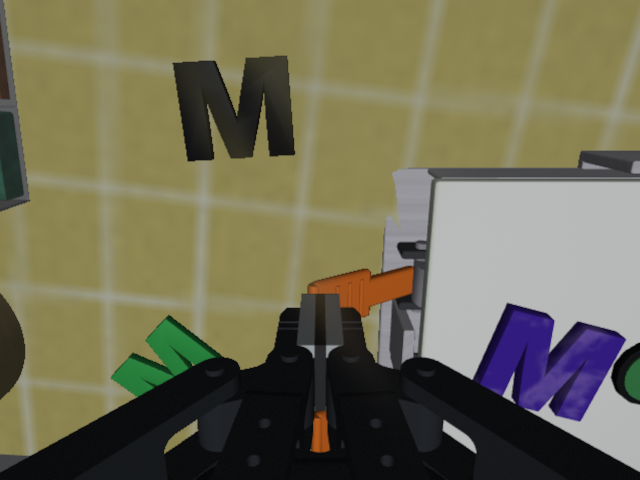

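Call:
carry_out:
  moves:
    - [0, 0, 0.05, 0, -1]
    - [0, 0, 0.1, 0, -1]
    - [0, 0, 0.15, 0, -1]
    - [0, 0, 0.2, 0, -1]
    - [0, 0, 0.2, 0, -1]

```text
clock: 10.0
eef_pos: [0.5523, -0.0044, 0.0617]
tool_rot: [0.749, -0.662, -0.0, 0.0]
ft_force: [-0.9, -0.9, -0.9]
grip_width: -0.0001
```

Call:
carry_out:
  moves:
    - [0, 0, 0.05, 0, -1]
    - [0, 0, 0.1, 0, -1]
    - [0, 0, 0.15, 0, -1]
    - [0, 0, 0.18, 0, -1]
    - [0, 0, 0.18, 0, -1]

```text
clock: 10.5
eef_pos: [0.5522, -0.0043, 0.0435]
tool_rot: [0.749, -0.662, -0.0, 0.001]
ft_force: [-0.3, -0.6, -0.0]
grip_width: 0.0001
```

Call:
carry_out:
  moves:
    - [0, 0, 0.02, 0, -1]
    - [0, 0, 0.02, 0, -1]
    - [0, 0, 0.02, 0, -1]

```text
clock: 10.8
eef_pos: [0.5527, -0.0043, 0.0422]
tool_rot: [0.749, -0.662, -0.0, 0.0]
ft_force: [-0.3, -0.2, 0.9]
grip_width: -0.0003
```

Call:
carry_out:
  moves:
    - [0, 0, 0.02, 0, -1]
    - [0, 0, 0.02, 0, -1]
    - [0, 0, 0.02, 0, -1]

```text
clock: 11.1
eef_pos: [0.553, -0.0043, 0.0413]
tool_rot: [0.749, -0.662, 0.0, -0.0]
ft_force: [-1.8, 0.1, 6.6]
grip_width: -0.0003
```

Run:
```python
from h import *
im=imaging.camera('wrist');cv2.imwrite('pics/w4.png',im[:,:,::-1])
```

```text
(no output)
```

View pics/w4.png

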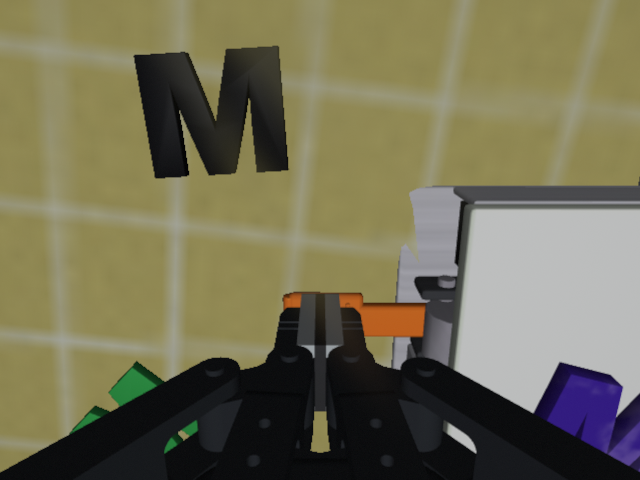

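Call:
carry_out:
  moves:
    - [0, 0, 0.01, 0, -1]
    - [0, 0, 0.01, 0, -1]
    - [0, 0, 0.01, 0, -1]

```text
clock: 11.45
eef_pos: [0.5531, -0.0043, 0.041]
tool_rot: [0.749, -0.662, 0.001, -0.0]
ft_force: [-2.8, -0.6, 11.4]
grip_width: -0.0004
```

Call:
carry_out:
  moves:
    - [0, 0, -0.1, 0, -1]
    - [0, 0, -0.4, 0, -1]
    - [0, 0, -0.8, 0, -1]
    - [0, 0, -0.8, 0, -1]
    - [0, 0, -0.8, 0, -1]

```text
clock: 11.95
eef_pos: [0.5538, -0.0043, 0.1208]
tool_rot: [0.749, -0.662, 0.001, -0.001]
ft_force: [-0.4, -0.2, -0.3]
grip_width: 0.0005
```

```bash
python3 tgt.py c1
python3 - <<'E'
from h import *
im=imaging.camera('wrist');cv2.imwrite('pics/w5.png',im[:,:,::-1])
E
```

```text
t 11.95 tcp [ 0.5538 -0.0043  0.1208] tip z 0.0958 F [-0.43 -0.17 -0.32] w 0.0005
toolx in board 0.003 -1.0 roll need deg 0.16 zaxis [ 3.5e-03 -1.0e-04 -1.0e+00]
c1 [ 0.5905 -0.0636] tool shift mm [ 63.4 -29.1   0.1]
```

View pics/w5.png

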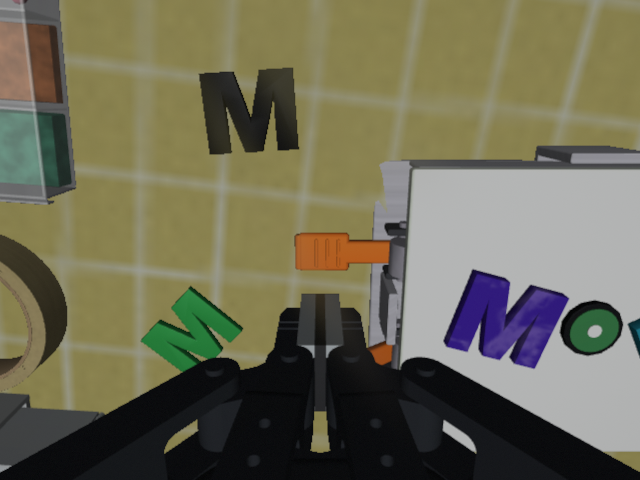

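Far-left lever now lies flat at (340,250). Now the proving press on corner_1.

Call:
carry_out:
  moves:
    - [0.3, -0.15, 0, 0, -1]
    - [0.63, -0.29, 0, 0, -1]
    - [0.63, -0.29, 0.25, 0, -1]
    - [0.63, -0.29, 0.5, 0, -1]
    - [0.63, -0.29, 0.5, 0, -1]
    - [0.63, -0.29, 0.5, 0, -1]

```text
clock: 12.6
eef_pos: [0.5886, -0.0634, 0.0678]
tool_rot: [0.749, -0.662, -0.001, 0.001]
ft_force: [-1.1, -0.1, 0.9]
grip_width: -0.0002
```

Call:
carry_out:
  moves:
    - [0, 0, 0.02, 0, -1]
    - [0, 0, 0.03, 0, -1]
    - [0, 0, 0.03, 0, -1]

```text
clock: 12.9
eef_pos: [0.5886, -0.0633, 0.067]
tool_rot: [0.749, -0.662, -0.0, 0.001]
ft_force: [-2.4, -0.3, 9.2]
grip_width: 0.0001
```

Call:
carry_out:
  moves:
    - [0, 0, 0.01, 0, -1]
    - [0, 0, 0.02, 0, -1]
    - [0, 0, 0.02, 0, -1]

```text
clock: 13.2
eef_pos: [0.5889, -0.0632, 0.0663]
tool_rot: [0.75, -0.662, 0.0, 0.0]
ft_force: [-5.0, -0.5, 16.5]
grip_width: 0.0001
```

Call:
carry_out:
  moves:
    - [0, 0, -0.02, 0, -1]
    - [0, 0, -0.04, 0, -1]
    - [0, 0, -0.04, 0, -1]
    - [0, 0, -0.04, 0, -1]

```text
clock: 13.6
eef_pos: [0.5889, -0.0629, 0.0676]
tool_rot: [0.75, -0.662, -0.001, 0.0]
ft_force: [0.2, 0.4, 0.8]
grip_width: -0.0001
```

Call:
carry_out:
  moves:
    - [0, 0, -0.02, 0, -1]
    - [0, 0, -0.02, 0, -1]
    - [0, 0, -0.02, 0, -1]

```text
clock: 13.9
eef_pos: [0.5892, -0.0631, 0.07]
tool_rot: [0.75, -0.662, -0.0, 0.0]
ft_force: [0.8, -0.1, 0.7]
grip_width: 0.0003
```

Run:
```python
from h import *
im=imaging.camera('wrist');cv2.imwrite('pics/w6.png',im[:,:,::-1])
im=imaging.camera('scene')[180:360,230:450]; cv2.imwrite('pics/s6.png',cv2.resize(im,None,fx=3,fy=3,interpolation=cv2.INTER_CUBIC)[:,:,::-1])
```

```text
(no output)
```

View pics/w6.png

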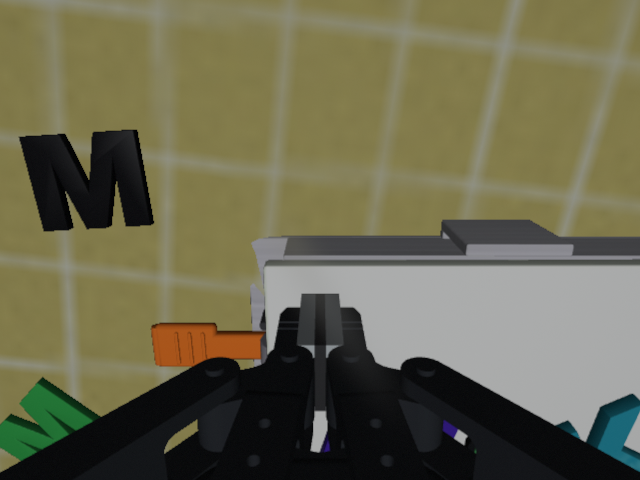

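Call:
carry_out:
  moves:
    - [-0.03, 0.08, 0, 0, -1]
    - [-0.03, 0.08, 0.01, 0, -1]
    - [-0.03, 0.08, 0.01, 0, -1]
    - [-0.03, 0.08, 0.01, 0, -1]

```text
clock: 14.4
eef_pos: [0.581, -0.0612, 0.0694]
tool_rot: [0.749, -0.662, 0.0, -0.0]
ft_force: [-0.3, -0.8, -0.3]
grip_width: -0.0
```

Call:
carry_out:
  moves:
    - [0, 0, 0.02, 0, -1]
    - [0, 0, 0.02, 0, -1]
    - [0, 0, 0.02, 0, -1]
    - [0, 0, 0.02, 0, -1]

```text
clock: 14.8
eef_pos: [0.5814, -0.0612, 0.0675]
tool_rot: [0.749, -0.662, 0.0, -0.0]
ft_force: [0.6, 0.1, 1.2]
grip_width: -0.0001
```

Call:
carry_out:
  moves:
    - [0, 0, 0.01, 0, -1]
    - [0, 0, 0.01, 0, -1]
    - [0, 0, 0.01, 0, -1]
    - [0, 0, 0.01, 0, -1]

```text
clock: 15.2
eef_pos: [0.5814, -0.0612, 0.0672]
tool_rot: [0.75, -0.662, 0.001, -0.0]
ft_force: [-1.2, -0.2, 5.5]
grip_width: 0.0001
```

Call:
carry_out:
  moves:
    - [0, 0, 0.01, 0, -1]
    - [0, 0, 0.01, 0, -1]
    - [0, 0, 0.01, 0, -1]
    - [0, 0, 0.01, 0, -1]

```text
clock: 15.6
eef_pos: [0.5815, -0.0612, 0.0671]
tool_rot: [0.749, -0.662, 0.001, -0.001]
ft_force: [-1.7, 0.4, 11.0]
grip_width: -0.0001
```

Call:
carry_out:
  moves:
    - [0, 0, 0.01, 0, -1]
    - [0, 0, 0.01, 0, -1]
    - [0, 0, 0.01, 0, -1]
    - [0, 0, 0.01, 0, -1]

```text
clock: 16.0
eef_pos: [0.5815, -0.0612, 0.0669]
tool_rot: [0.749, -0.662, 0.001, -0.001]
ft_force: [-2.8, 0.1, 14.3]
grip_width: 0.0001
```

Call:
carry_out:
  moves:
    - [0, 0, -0.05, 0, -1]
    - [0, 0, -0.2, 0, -1]
    - [0, 0, -0.5, 0, -1]
    - [0, 0, -1, 0, -1]
    - [0, 0, -1, 0, -1]
    - [0, 0, -1, 0, -1]

```text
clock: 16.6
eef_pos: [0.5819, -0.0613, 0.1657]
tool_rot: [0.749, -0.662, 0.001, -0.001]
ft_force: [-0.4, 1.2, -0.4]
grip_width: -0.0001
```

Call:
carry_out:
  moves:
    - [0.3, 0.5, -0.3, 0, -1]
    - [0.6, 1, -0.5, 0, -1]
    - [0.6, 1, -0.5, 0, -1]
    - [0.6, 1, -0.5, 0, -1]

```text
clock: 17.0
eef_pos: [0.4864, -0.1347, 0.2141]
tool_rot: [0.748, -0.663, -0.001, 0.001]
ft_force: [0.7, 0.5, -0.2]
grip_width: 0.0004
```

Call:
carry_out:
  moves:
    - [0, 0.5, 0, 0, -1]
    - [0, 1, 0, 0, -1]
    - [0, 1, 0, 0, -1]
    - [0, 1, 0, 0, -1]
    - [0, 1, 0, 0, -1]

```text
clock: 17.5
eef_pos: [0.391, -0.1453, 0.2139]
tool_rot: [0.75, -0.662, 0.0, -0.0]
ft_force: [0.1, -0.8, 0.1]
grip_width: -0.0
```

```bash
python3 tgt.py c1
python3 - <<'E'
from h import *
im=imaging.camera('wrist');cv2.imwrite('pics/w7.png',im[:,:,::-1])
im=imaging.camera('top')[150:330,230:510]; cv2.imwrite('pics/t7.png',cv2.resize(im,None,fx=2.8,fy=2.8,interpolation=cv2.INTER_CUBIC)[:,:,::-1])
E
```

```text
t 17.5 tcp [ 0.391  -0.1453  0.2139] tip z 0.1889 F [ 0.06 -0.77  0.09] w -0.0
toolx in board 0.003 -1.0 roll need deg 0.19 zaxis [ 4.e-04  1.e-04 -1.e+00]
c1 [ 0.5905 -0.0636] tool shift mm [-5.630e+01 -2.081e+02  1.000e-01]
```

View pics/w7.png

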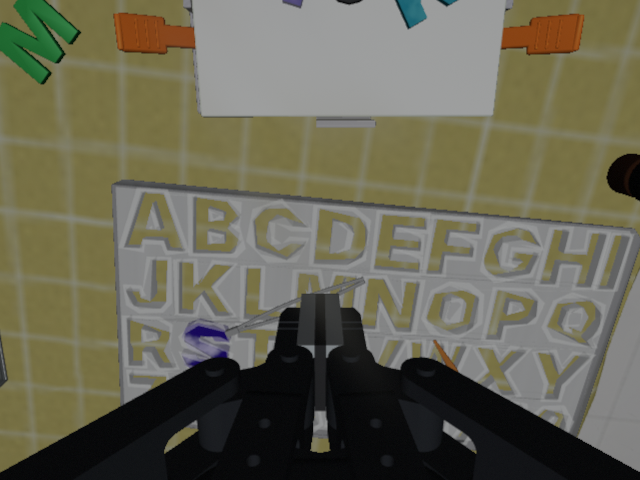

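View pics/t7.png

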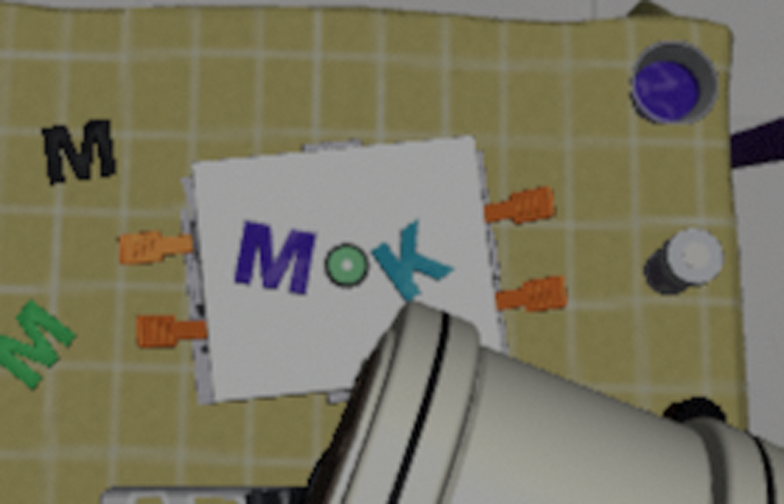

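Run:
```python
from h import *
m=imaging.camera_model('top')
a=cv2.imread('pics/top0.png')[:,:,::-1].copy(); b=imaging.camera('top')
def cen(im,lo,hi,roi=(300,225,405,275)):
    h=cv2.cvtColor(im,cv2.COLOR_RGB2HSV); x0,y0,x1,y1=roi
    k=cv2.inRange(h,lo,hi); k2=np.zeros_like(k); k2[y0:y1,x0:x1]=k[y0:y1,x0:x1]
    M=cv2.moments(k2,True); u,v=M['m10']/M['m00'],M['m01']/M['m00']; return M['m00'],u,v,onz(m,u,v,.05)
for n,lo,hi in [('M',(115,90,30),(150,255,255)),('K',(85,100,40),(105,255,255)),('bub',(45,60,40),(80,255,255))]:
    p=cen(a,lo,hi);q=cen(b,lo,hi); print(n,p[:3],q[:3],(q[3]-p[3])*1000)
d=cv2.absdiff(a,b)[190:305,260:440]; cv2.imwrite('pics/d.png',cv2.resize(d,None,fx=4,fy=4))
s0=cv2.imread('pics/scene0.png')
s=imaging.camera('scene')[:,:,::-1]
cv2.imwrite('pics/s7.png',cv2.resize(np.vstack([s0[215:320,250:390],s[215:320,250:390]]),None,fx=2.8,fy=2.8,interpolation=cv2.INTER_CUBIC))
```

```text
M (408.0, 328.4166666666667, 243.70833333333334) (402.0, 327.6318407960199, 241.38805970149255) [4.24826563 1.54284816 0.        ]
K (274.0, 376.72627737226276, 247.36861313868613) (277.0, 375.028880866426, 243.75090252707582) [6.59016532 3.15681448 0.        ]
bub (139.0, 353.36690647482015, 244.50359712230215) (139.0, 353.38129496402877, 244.37410071942446) [ 0.2398396  -0.02243719  0.        ]
```

View pics/s7.png

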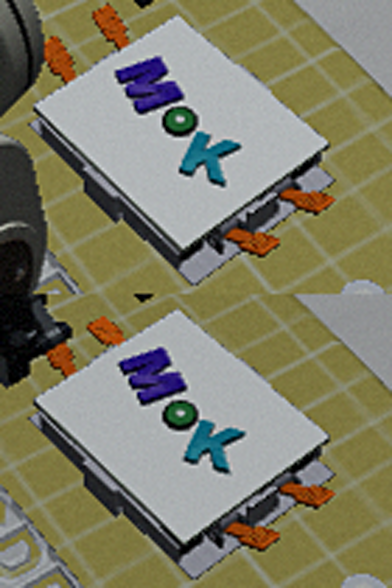

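Run:
```python
from h import *
order.job_done(); print(bot.get_obs()['clock'])
```

```text
the job is handed in; nothing more can be done
the job is handed in; nothing more can be done
```

The rocking corner was the far left one (corner_1). Its shim lever is now flat, a firm press no longer rocks the corner, and the job is handed in. One check went wrong: both castings slid a few millimetres on the board.

- **Finding the corner:** I pressed near right (about 19 N) and far right (about 14 N), and both were firm. The far left corner sank about 3 mm at 1–5 N, then stopped hard. I did not press near left, since the corner had been found.
- **Lever:** I pressed only the far left lever down to its stop, with about 11 N at the end. The last pictures show it flat and the other three still up.
- **Proof press:** The first press, on corner_1 itself, gave about 1.7 mm at 16.5 N. I took this to be the board starting to tip over the cam. I lifted off and pressed again about 8 mm nearer the near edge. That gave about 1 mm and held hard from 5 to 14 N, so no 3 mm rock remained. I then took the hand away and it touches nothing.
- **Castings moved:** The top camera shows the M about 4.5 mm and the K about 7.3 mm from where they started, towards the far left. They probably slid while the board tilted under the presses. Both still lie on the board, and I left them there because nothing was to be gripped or lifted.
- **Around the board:** I saw no movement of the things around the board in the pictures. I did not measure them, and the arm hid part of the jar in the last top view.
- **Time:** The arm was clear of the board by 17.5 s, against the 58 s limit.

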